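# Load a connector into the test shuttle and hold it at the detent

## Robot

A 7-joint arm with a two-finger parallel gripper is mounted at the origin on the work surface. World frame = base frame: x ahead of the robot, y to its left, z up, the work surface at z = 0. Lengths are in m, angles in rad, forces in N, time in s.
With the tool pointing down it reaches from about 0.35 to 0.9 m from the base axis. Payload 7.2 kg.
Tool frame: the origin (TCP) lies at the very end of the fingers, on their centre line; the grasp point (between the pads) lies 19 mm behind it (grip_point_offset is the distance from the TCP to the grasp point, in m); z points along the fingers, y is the line along which they close (so a half turn about z gives the same grasp; the last joint's range is limited). The gripper opens to 88 mm and grips with 3 to 60 N. Pads are 20 mm wide; open, the fingers measure 115 mm over their backs; the gripper's body (75 mm by 178 mm) begins 61 mm behind the grasp point.
Start: joints at [1.251, 0.411, -0.013, 1.596, 0.006, 1.134, -0.082], TCP at [0.156, -0.605, 0.199] pointing down, gripper open.
Joint ranges: [-2.95, 2.95], [-0.29, 1.99], [-1.47, 1.44], [0.14, 2.54], [-1.03, 4.17], [0.13, 1.85], [-2.86, 2.86]. Speed limits (rad/s): [2.39, 2.39, 3.01, 3.01, 3.14, 3.14, 3.14].

## Interface

Orientations are given as [roll, pitch, yaw] about the fixed x, y, z axes, in that order (R = Rz(yaw) Ry(pitch) Rx(roll)).
In Python, from rig import * gives the robot as it stands. The module is installed in compiled form; this text tells all that it offers.
- The arm moves only by the shell command python3 -m creep 'ROWS' [OPENING] [FORCE]. ROWS is JSON, a list that holds one entry, the list of rows, each a list of 4 numbers: the shift along the tool's x, y, z in mm, then the turn about the tool's z in rad. In form: [[[dx, dy, dz, turn], ...]]. A call has 1 to 5 rows; each row is the pose to reach, as a shift and turn from the pose commanded when the call began, along the tool's axes at that moment; what a row does not reach only later rows make up. A row lasts 1/12 s, in which the tool goes at most 41.7 mm and 7.16 degrees, less where a joint would pass 70% of its speed; a pose out of reach is approached as far as the arm can. A call with a gripper value outside its range is refused whole. OPENING is the finger opening in mm, from 0 to 87.8, set as the call begins (- or left out, the last holds). The fingers move at their own pace and stop on an object; FORCE is the grip in N (left out, the last holds). Time passes only in rows, so rows that repeat a pose let the fingers close. It gives the time, the measured TCP pose, the force, the opening and the grip force at its end, in the units of the state.
- read_state(): the state, without advancing time (a new reading comes with each control period).
- grab_frame(name): name is "scene" or "top" or "wrist"; returns a dict with "color" (420x560x3 uint8, red, green, blue), "camera_matrix" (3x3 intrinsics, pixels), "eye" and "rotation" of the camera in the world. Camera axes: x right, y up, looking along -z (the intrinsics and any distortion apply to the point x, -y, -z); pixel columns grow to the right and rows downward; lengths in m; the calibration is good to about 2 mm. A picture is of the moment at which its call begins. There is no depth.
- close_job(): hands the job in; it is judged then, once.
The state is a dict: "time": time; "joint_positions": joint angles; "joint_vel": joint speeds; "joint_efforts": joint torques, N m; "eef_pos": TCP position; "orientation": TCP orientation; "wrist_force": force on the tool from outside, world axes, zero at the start; "moment": the same for the moment, N m; "width": opening from 0.0 (shut) to 1.0 (fully open); "grasp_force": force on a finger pad.
Only numpy, scipy, OpenCV 4.12 (cv2) and the standard library are available. Lean on these libraries where they do the work, as an engineer would, in place of code of your own. Each camera call takes 0.05 s, during which the arm holds its last target. There are 200 camera calls.

## Task

Take the red connector housing out of the parts bin and seat it upright, fully down, in the white nest on the blue shuttle. Then grip the shuttle's black handle and slide the shuttle along its rail towards the grey test head until you feel the spring ball click into its notch; stop there, do not run on to the end stop, and finish still gripping the handle with the shuttle clicked in. Leave the other housings in the bin and do not disturb the yellow tape roll.

Things in the scene. Friction and masses are not known exactly. Their poses are not given: they have to be found in the camera images.
- red_center (a point): Centre of the red connector housing standing in the bin, a 50 x 24 x 42 mm (long x wide x high) solid plastic block, 40 to 85 g. x runs along the 50 mm length, y across the 24 mm width, z up. It may be seated either way round. Grip it across the width, high up: seated, the nest's walls reach 10 mm above its underside, so keep the fingertips at least 12 mm above its underside.
- nest (a point): Centre of the nest's floor (top of the blue shuttle plate, 44 mm above the table). x: nest length, crosswise to the rail, away from the handle; y: along the rail (shuttle slides to -y); z up. White-walled pocket, inside 60 (x) by 34 (y), walls 4 thick, 10 high: 5 mm play all round. A seated housing's centre is 21 mm above. Plate 150 x 70 x 10 mm; it may shift along y when touched.
- handle_grip (a point): Point on the axis of the shuttle's upright black handle (orange top), at a good height to grip: 28 mm above the plate, 17 mm below the handle's top. Axes as the nest's. The handle is a block 26 (x) by 22 (y) by 45 mm high, fixed to the plate 83 mm from the nest's centre, on its -x side. Grip across either width; across y (along the rail) holds best.
- handle: The same black handle, with its origin at the middle of its foot, on top of the shuttle plate; axes as the nest's.
- shuttle (a joint): Travel of the shuttle along the rail in m, 0 at the loading end, growing as it slides towards -y of the nest frame; starts between 0 and 0.045; the end stop is at 0.19. Sliding takes about 1 N of friction. The notch lies at least 50 mm from the start and at least 35 mm before the end stop.
- detent_ball (a joint): Drop in m of the spring ball hidden under the plate: about 0 riding on its flat strip, about 0.003 seated in the notch, a V 14 mm wide. Within 5 mm of its centre the ball pulls the shuttle to the centre with about 7 N; about 8 N pushes it out. With the fingers a little open there, the shuttle centres itself. A drop over 1.6 mm means within 3 mm of centre.
- test_head: Grey test head, a box 60 (x) by 85 (y) by 85 mm high, a red and a green lamp on top, contact pins on its face towards the rail; stands on the far side of the rail. Origin at table height, mid of that face; axes as the nest's. The notch is where the nest's centre is level with this origin along y, give or take 8 mm: the exact place must be felt.
- bin: Grey open parts bin, fixed, 240 x 240 mm outside, 35 mm high, walls and floor 5 mm thick, origin at the centre of its underside, z up. It holds the four housings, about 104 mm apart, in any order.
- blue_center (a point): Centre of the blue connector housing standing in the bin, a 50 x 24 x 42 mm (long x wide x high) solid plastic block; stays in the bin.
- yellow_center (a point): Centre of the yellow connector housing standing in the bin, a 50 x 24 x 42 mm (long x wide x high) solid plastic block; stays in the bin.
- black_center (a point): Centre of the black connector housing standing in the bin, a 50 x 24 x 42 mm (long x wide x high) solid plastic block; stays in the bin.
- tape_roll: Yellow roll of tape lying on the table, 90 mm across, 24 mm high, origin at the centre of its underside; not to be disturbed.
There are look-alikes about, which are no part of the job. Of the things that look like the part that bears red_center, the middle-sized one is meant.

How it is judged:
On the way, in this order (a step that is already met when the one before it is completed fails the run):
1. the red housing is seated in the shuttle's nest (x of red_center in the frame of nest between -0.008 and 0.008 m and y of red_center in the frame of nest between -0.008 and 0.008 m and z of red_center in the frame of nest between 0.017 and 0.025 m and angle between red_center's own z axis and vertical below 0.1 rad and angle between the x axis of red_center and the x axis of nest, either way round below 0.3 rad), for 0.2 s.
2. the shuttle is clicked into the notch, handle gripped, housing in the nest (all of step 1 and value of joint detent_ball above 0.0016 m and contact force between the fingers and handle above 2 N), for 0.2 s.
At the end, for the whole second after the job is handed in: Red housing seated in the nest (within 8 mm of its centre each way, fully down, upright within 0.1 rad); shuttle at rest, its ball at least 1.6 mm down in the notch; fingers press on the handle with over 2 N; the other three housings are in the bin (all of step 2 and velocity of joint shuttle between -0.01 and 0.01 m/s and x of blue_center in the frame of bin between -0.115 and 0.115 m and y of blue_center in the frame of bin between -0.115 and 0.115 m and z of each of blue_center, yellow_center, black_center in the frame of bin below 0.04 m and x of yellow_center in the frame of bin between -0.115 and 0.115 m and y of yellow_center in the frame of bin between -0.115 and 0.115 m and x of black_center in the frame of bin between -0.115 and 0.115 m and y of black_center in the frame of bin between -0.115 and 0.115 m); the arm keeps its last pose, push and grip.
It fails at once if the shuttle is run on to the end stop (value of joint shuttle above 0.185 m).
It fails at once if the tape roll is moved by more than 30 mm (distance of tape_roll from where it was at the start of the episode above 0.03 m).
It also fails if it takes over 51 s, if anything falls off the work surface, if the arm or the gripper's body presses on something with over 40 N, if the wrist force passes 120 N, or if a joint passes its speed limit or range.

## Working session

There is one attempt and no reset: what is moved stays moved. The work goes in short steps, Python scripts to look and compute and a shell command to move; the robot and the scene stay as the last step left them, time stands still between calls to the robot, and variables do not carry over. Pictures are saved under pics/ and viewed, at most 10 in all, crops included, and the job is handed in when it is done.

```bash
mkdir -p pics; cat > h.py <<'E'
from rig import *
import numpy as np, cv2
def snap(n,f):
    g=grab_frame(n); cv2.imwrite('pics/'+f+'.png',cv2.cvtColor(g['color'],cv2.COLOR_RGB2BGR)); np.savez('pics/'+f+'.npz',**g); return g
def load(f): return dict(np.load('pics/'+f+'.npz'))
def ray(g,u,v):
    K=g['camera_matrix']; d=np.linalg.inv(K)@np.array([u,v,1.]); return g['rotation']@np.array([d[0],-d[1],-d[2]])
def onz(g,u,v,z):
    d=ray(g,u,v); return g['eye']+d*(z-g['eye'][2])/d[2]
def proj(g,p):
    q=np.array(g['rotation']).T@(np.array(p)-g['eye']); q=g['camera_matrix']@np.array([q[0],-q[1],-q[2]]); return q[:2]/q[2]
E
python3 - <<'E'
from h import *
for n in ('scene','top'):
    g=snap(n,n+'0'); print([k for k in g],g['eye'],g['camera_matrix'].tolist())
s=read_state();print(s)
E
```

```text
['color', 'camera_matrix', 'eye', 'rotation'] [1.29322462 0.41984983 0.75042536] [[404.7677682911197, 0.0, 270.05942251197666], [0.0, 404.7677682911197, 213.48538924580015], [0.0, 0.0, 1.0]]
['color', 'camera_matrix', 'eye', 'rotation'] [0.42840189 0.04902325 1.3384448 ] [[512.7137729350594, 0.0, 276.6146191441171], [0.0, 512.7137729350594, 201.05857632940084], [0.0, 0.0, 1.0]]
{'time': 0.1, 'joint_positions': array([ 1.25077995,  0.41183913, -0.01270826,  1.59692937,  0.00561526,
        1.1343048 , -0.08220867]), 'joint_vel': array([-1.91774252e-04, -2.72336168e-03, -5.38624425e-04, -4.33045886e-03,
       -9.13186324e-05,  2.22354506e-03,  1.14401730e-04]), 'joint_efforts': array([ 3.32858253e-03, -5.89099252e+01,  6.44052532e-01, -2.91713244e+01,
       -5.37462090e-02,  1.44212609e-02,  6.72280407e-05]), 'eef_pos': array([ 0.15556149, -0.60483634,  0.19779393]), 'orientation': array([-3.14015244e+00,  1.17055381e-04,  2.51834854e-01]), 'wrist_force': array([ 0.25199169, -0.22563943,  0.42317728]), 'moment': array([-0.0257917 , -0.02942413, -0.01064618]), 'grasp_force': 0.0, 'width': 1.0004889915225845}
```

View pics/top0.png

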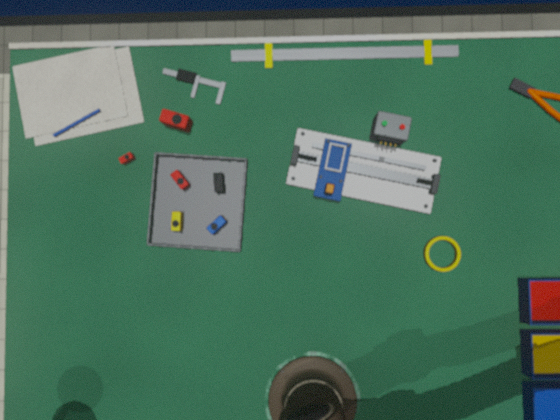

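View pics/scene0.png

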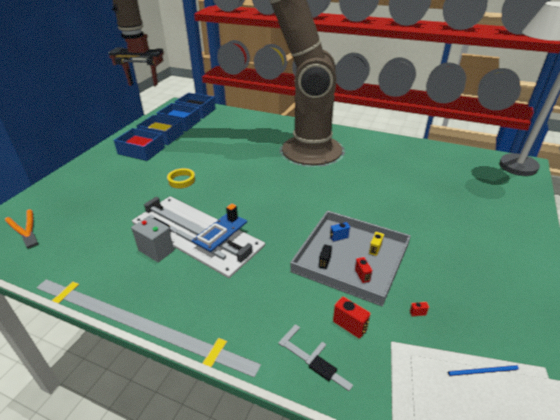

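The top view shows the middle-sized red housing in the bin at (180,180), with the large (176,120) and small (126,158) red look-alikes outside it. The nest is at (336,157), the orange handle top at (330,188), the test head at (392,127) and the tape at (443,254). The scene view agrees.

```bash
python3 - <<'E'
from h import *
g=load('top0'); im=g['color']; hsv=cv2.cvtColor(im,cv2.COLOR_RGB2HSV)
def blob(lo,hi,box,z,name):
    x0,y0,x1,y1=box; m=cv2.inRange(hsv,lo,hi); 
    k=np.zeros_like(m); k[y0:y1,x0:x1]=m[y0:y1,x0:x1]
    c=max(cv2.findContours(k,0,2)[0],key=cv2.contourArea); r=cv2.minAreaRect(c)
    b=np.array([onz(g,*p,z)[:2] for p in cv2.boxPoints(r)]); e=np.diff(b,axis=0)
    l=np.linalg.norm(e,axis=1); a=e[np.argmax(l[:2])]
    print(name,np.round(b.mean(0),4),'sides',np.round(l[:2],4),'yaw',round(np.arctan2(a[1],a[0]),3))
blob((0,130,70),(8,255,255),(160,165,200,195),.047,'red')
blob((170,130,70),(180,255,255),(160,165,200,195),.047,'red2')
blob((100,120,60),(125,255,255),(310,130,355,205),.044,'plate')
blob((5,150,130),(22,255,255),(318,175,342,200),.089,'orange')
blob((100,120,60),(125,255,255),(200,205,235,245),.047,'blue')
blob((20,120,60),(35,255,255),(160,205,190,240),.047,'yellow')
blob((20,120,60),(35,255,255),(420,230,465,280),.012,'tape')
print(onz(g,199,202,.02), 'head pins',onz(g,385,145,.06),'rail ends',onz(g,310,155,.03),onz(g,422,182,.03))
E
python3 -m creep '[[[0,0,0,0]]]' 87.8 20
```

```text
time: 0.18
eef_pos: [0.1556, -0.605, 0.198]
orientation: [-3.141, 0.0, 0.252]
wrist_force: [-0.0, 0.1, -0.5]
width: 1.002
grasp_force: 0.0Traceback (most recent call last):
  File "<stdin>", line 10, in <module>
  File "<stdin>", line 7, in blob
  File "h.py", line 9, in onz
    d=ray(g,u,v); return g['eye']+d*(z-g['eye'][2])/d[2]
                                                    ~^^^
IndexError: invalid index to scalar variable.
```

```bash
python3 - <<'E'
from h import *
for f in('top0','scene0'): print(repr(load(f)['rotation']))
E
```

```text
array([ 0.06059655,  0.02771525, -1.58516184])
array([0.90827911, 0.02097637, 1.9888519 ])
```

```bash
sed -i "s/^import numpy.*/&\nfrom scipy.spatial.transform import Rotation as Ro\nrm=lambda g:Ro.from_euler('xyz',g['rotation']).as_matrix()/; s/return g\['rotation'\]@/return rm(g)@/; s/np.array(g\['rotation'\])/rm(g)/" h.py
cat >> h.py <<'E'
def blob(g,lo,hi,box,z,name):
    hsv=cv2.cvtColor(g['color'],cv2.COLOR_RGB2HSV); x0,y0,x1,y1=box; m=cv2.inRange(hsv,lo,hi)
    if lo[0]==0: m|=cv2.inRange(hsv,(171,)+lo[1:],(180,)+hi[1:])
    k=np.zeros_like(m); k[y0:y1,x0:x1]=m[y0:y1,x0:x1]
    c=max(cv2.findContours(k,0,2)[0],key=cv2.contourArea); r=cv2.minAreaRect(c)
    b=np.array([onz(g,*p,z)[:2] for p in cv2.boxPoints(r)]); e=np.diff(b,axis=0)
    l=np.linalg.norm(e,axis=1); a=e[np.argmax(l[:2])]
    print(name,'px',np.round(r[0],1),np.round(b.mean(0),4),'sides',np.round(l[:2],4),'yaw',round(np.arctan2(a[1],a[0]),3)); return b
E
python3 - <<'E'
from h import *
g=load('top0')
R=((0,130,70),(8,255,255));B=((100,120,60),(125,255,255));Y=((20,120,60),(35,255,255))
blob(g,*R,(160,165,200,195),.047,'red')
blob(g,*B,(310,130,355,205),.044,'plate')
blob(g,(5,150,130),(22,255,255),(318,175,342,200),.089,'orange')
blob(g,*B,(200,205,235,245),.047,'blue')
blob(g,*Y,(160,205,190,240),.047,'yellow')
blob(g,*Y,(420,230,465,280),.012,'tape')
print(onz(g,199,202,.02), 'head pins',onz(g,385,145,.06),'rail ends',onz(g,310,155,.03),onz(g,422,182,.03))
print('base',onz(g,315,395,0))
E
```

```text
red px [179.7 179.2] [0.5669 0.3296] sides [0.023  0.0497] yaw -2.489
plate px [331.6 170.2] [ 0.5838 -0.0566] sides [0.1461 0.0684] yaw -0.201
orange px [329.4 188.1] [ 0.5344 -0.0466] sides [0.0183 0.0143] yaw -0.216
blue px [216.3 224.3] [0.4511 0.237 ] sides [0.0463 0.0233] yaw -0.798
yellow px [176. 221.] [0.4608 0.3393] sides [0.0255 0.0455] yaw 3.139
tape px [442.  253.5] [ 0.3686 -0.3359] sides [0.0914 0.0889] yaw -1.585
[0.50972424 0.28535907 0.02      ] head pins [ 0.64258821 -0.18980593  0.06      ] rail ends [ 0.62539256 -0.00327269  0.03      ] [ 0.55095134 -0.28641084  0.03      ]
base [ 0.01270836 -0.00591982  0.        ]
```

```bash
cat >> h.py <<'E'
def go(x,y,z,yaw):
    s=read_state(); p=s['eef_pos']; w=s['orientation'][2]; d=np.array([x,y,z])-p; c,q=np.cos(w),np.sin(w)
    t=-(yaw-w); print('rows to go: ',np.round([1e3*(c*d[0]+q*d[1]),1e3*(q*d[0]-c*d[1]),-1e3*d[2],t],3),'yaw now',round(w,3),'t',s['time'])
E
(python3 -m creep '[[[31.3,-25.3,0,0],[62.6,-50.6,0,0],[93.9,-75.9,0,0],[125.2,-101.2,0,0],[156.5,-126.5,0,0]]]'
python3 -m creep '[[[31.3,-25.3,0,0],[62.6,-50.6,0,0],[93.9,-75.9,0,0],[125.2,-101.2,0,0],[156.5,-126.5,0,0]]]'
python3 -m creep '[[[31.3,-25.3,0,0],[50.4,-60.3,0,0],[69.5,-95.3,0,0],[88.6,-130.3,0,0],[107.7,-165.3,0,0]]]'
python3 -m creep '[[[19.1,-35,0,0],[38.2,-70,0,0],[57.3,-105,0,0],[76.4,-140,0,0],[95.5,-175,0,0]]]') | grep -E 'pos|orient|force'
python3 -c "
from h import *
go(.567,.33,.2,.65)"
```

```text
eef_pos: [0.2764, -0.4421, 0.1984]
orientation: [-3.142, 0.0, 0.252]
wrist_force: [0.4, -0.6, 0.6]
grasp_force: 0.0
eef_pos: [0.3965, -0.2806, 0.1987]
orientation: [3.141, -0.0, 0.252]
wrist_force: [0.6, -1.4, -1.2]
grasp_force: 0.0
eef_pos: [0.4589, -0.0935, 0.1986]
orientation: [3.141, -0.0, 0.252]
wrist_force: [1.6, -0.3, -0.5]
grasp_force: 0.0
eef_pos: [0.5079, 0.0997, 0.1986]
orientation: [3.141, -0.0, 0.251]
wrist_force: [1.9, 0.2, 1.0]
grasp_force: 0.0
rows to go:  [ 114.583 -208.347   -1.392   -0.399] yaw now 0.251 t 1.85
```

```bash
python3 -m creep '[[[18,-35,0,-0.1],[36,-70,0,-0.2],[54,-105,0,-0.3],[72,-140,0,-0.4],[90,-172,0,-0.4]]]' 55 | grep pos
python3 -c "
from h import *
go(.567,.33,.2,.65)"
```

```text
eef_pos: [0.552, 0.2891, 0.1983]
rows to go:  [ 3.6880e+01 -2.3159e+01 -1.6990e+00  8.0000e-03] yaw now 0.658 t 2.2667
```

```bash
python3 -m creep '[[[25,-15,0,0.008],[28,-17,0,0.008],[28,-17,0,0.008],[28,-17,0,0.008]]]' | grep pos
python3 - <<'E'
from h import *
go(.567,.33,.2,.65)
g=snap('wrist','w1'); print(g['eye'],g['rotation'],proj(g,[.567,.33,.047])); snap('scene','s1')
E
```

```text
eef_pos: [0.5638, 0.3165, 0.1979]
rows to go:  [ 1.0665e+01 -8.9340e+00 -2.0850e+00 -6.0000e-03] yaw now 0.644 t 2.6
[0.62182622 0.35987242 0.38343658] [-0.26825443 -0.00104925 -0.92825579] [273.44234894 184.60203371]
```

View pics/w1.png

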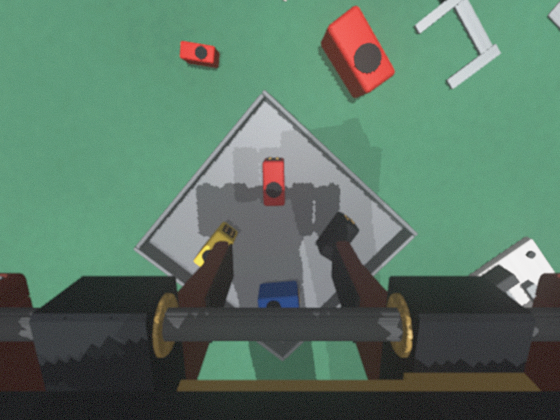

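The wrist view shows the red housing upright in the bin at (273,182). Yellow, black and blue sit below it in the picture, clear of it.

```bash
python3 - <<'E'
from h import *
g=load('w1'); R=((0,130,60),(8,255,255))
b=blob(g,*R,(240,140,310,220),.047,'red'); print(b)
g=load('scene0'); b=blob(g,*R,(345,250,380,285),.047,'scene red'); print(proj(g,[.567,.33,.047]))
hsv=cv2.cvtColor(load('w1')['color'],cv2.COLOR_RGB2HSV); m=cv2.inRange(hsv,(0,130,60),(8,255,255))|cv2.inRange(hsv,(170,130,60),(180,255,255))
for r in range(150,212,4): 
    x=np.flatnonzero(m[r,240:310])+240; print(r,x[[0,-1]] if len(x) else '', len(x), hsv[r,273])
E
```

```text
red px [273.5 182.5] [0.5685 0.3311] sides [0.0223 0.0471] yaw -2.497
[[0.58079979 0.3539591 ]
 [0.59416906 0.33609346]
 [0.55653835 0.30782842]
 [0.5426726  0.32636318]]
scene red px [363.1 269.1] [0.5866 0.3328] sides [0.0419 0.0766] yaw 0.618
[363.81527394 263.07867824]
150  0 [120  10 172]
154  0 [120  10 173]
158  0 [98 13 77]
162 [264 282] 19 [  1 164 197]
166 [263 283] 21 [  1 158 223]
170 [263 283] 21 [  1 162 220]
174 [263 283] 21 [  1 161 219]
178 [264 283] 20 [  1 159 222]
182 [264 283] 15 [  1  83 108]
186 [263 283] 7 [173  13  77]
190 [264 283] 3 [158  19  55]
194 [264 283] 5 [174  22  59]
198 [264 283] 18 [179 124 107]
202 [264 283] 20 [  0 145 118]
206  0 [  3  29 107]
210  0 [113   9 110]
```

```bash
python3 -m creep '[[[0,0,0,0],[0,0,0,0]]]' | grep pos;  python3 -c "
from h import *
go(.568,.3302,.2,.65)"
```

```text
eef_pos: [0.5644, 0.3159, 0.1989]
rows to go:  [ 1.1436e+01 -9.3470e+00 -1.0660e+00 -8.0000e-03] yaw now 0.642 t 2.8667
```

```bash
python3 -m creep '[[[11.4,-9.3,10,-0.008],[11.4,-9.3,45,-0.008],[11.4,-9.3,80,-0.008],[11.4,-9.3,110,-0.008],[11.4,-9.3,125,-0.008]]]' | grep pos;  python3 -m creep '[[[0,0,0,0],[0,0,0,0]]]' | grep pos; python3 -c "
from h import *
go(.568,.3302,.023,.65); g=snap('wrist','w2'); blob(g,(0,130,60),(8,255,255),(200,100,360,300),.047,'red'); print(proj(g,[.568,.3302,.047]))"
```

```text
eef_pos: [0.5662, 0.3294, 0.0698]
eef_pos: [0.5675, 0.331, 0.0734]
rows to go:  [-8.2000e-02  9.3500e-01  5.0405e+01  1.0000e-03] yaw now 0.651 t 3.45
red px [282. 228.] [0.5689 0.3318] sides [0.0221 0.0493] yaw -2.478
[282.99538774 231.26548233]
```

View pics/w2.png

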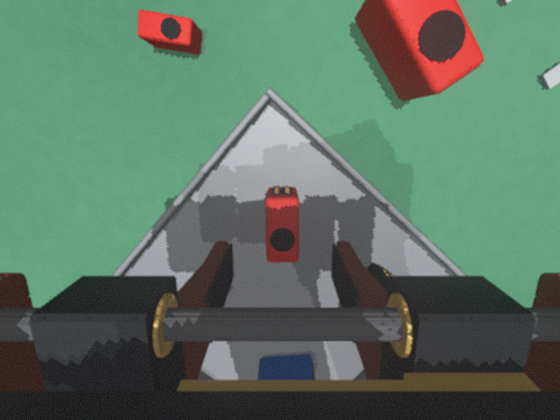

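The red housing stands midway between the open fingers, with its top face spanning rows 195–262 around column 282. I'll go down and grip.

```bash
python3 -m creep '[[[0,0,25,0],[0,0,42,0],[0,0,50,0],[0,0,50,0],[0,0,50,0]]]' | grep pos;  python3 -m creep '[[[0,0,0,0],[0,0,0,0],[0,0,0,0],[0,0,0,0],[0,0,0,0]]]' 10 25; python3 -m creep '[[[0,0,-3,0],[0,0,-15,0],[0,0,-45,0],[0,0,-80,0],[0,0,-115,0]]]'; python3 -c "
from h import *
go(.612,-.06,.14,-.2)
g=snap('wrist','w3');snap('top','t3')"
```

```text
eef_pos: [0.5682, 0.3321, 0.0249]
time: 4.33
eef_pos: [0.5678, 0.3318, 0.024]
orientation: [3.141, -0.001, 0.652]
wrist_force: [-0.4, -0.2, 0.3]
width: 0.287
grasp_force: 0.0
time: 4.75
eef_pos: [0.567, 0.3316, 0.1404]
orientation: [-3.141, 0.001, 0.652]
wrist_force: [1.0, 1.1, 0.1]
width: 0.116
grasp_force: 0.0
rows to go:  [-202.003  338.53     0.351    0.852] yaw now 0.652 t 4.75
```

View pics/w3.png

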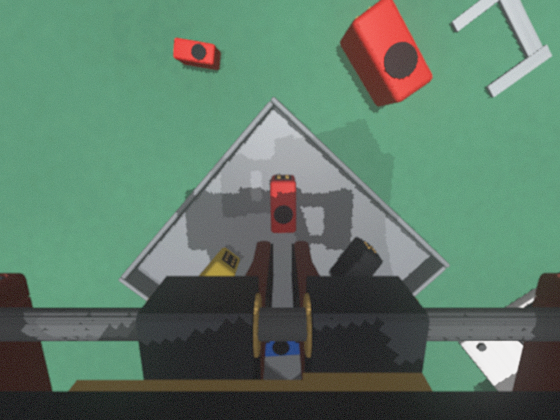

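The housing is still standing in the bin at (283,203): the fingers hadn't finished closing when I lifted. I'll re-measure and retry with a longer wait.

```bash
python3 -m creep '[[[0,0,0,0],[0,0,0,0],[0,0,0,0],[0,0,0,0],[0,0,0,0]]]' 55|grep -E 'pos|width'; python3 - <<'E'
from h import *
g=snap('wrist','w4');blob(g,(0,130,60),(8,255,255),(240,150,330,260),.047,'red'); print(proj(g,[.568,.331,.047]))
go(.568,.331,.023,.652)
E
```

```text
eef_pos: [0.5671, 0.3313, 0.1374]
width: 0.451
red px [282.5 206. ] [0.5687 0.3318] sides [0.0221 0.0486] yaw -2.48
[282.67727559 207.69084619]
rows to go:  [  0.403   0.913 114.502   0.   ] yaw now 0.652 t 5.3167
```

```bash
python3 -m creep '[[[0.4,0.4,35,0],[0.4,0.4,70,0],[0.4,0.4,100,0],[0.4,0.4,114,0],[0.4,0.4,114,0]]]' | grep -E 'pos|width'; python3 -m creep '[[[0,0,0,0],[0,0,0,0],[0,0,0,0],[0,0,0,0],[0,0,0,0]]]' 10 25|grep -E 'pos|width|grasp';python3 -m creep '[[[0,0,0,0],[0,0,0,0],[0,0,0,0],[0,0,0,0],[0,0,0,0]]]' |grep -E 'pos|width|grasp'
```

```text
eef_pos: [0.5659, 0.3301, 0.0206]
width: 0.625
eef_pos: [0.5689, 0.332, 0.026]
width: 0.285
grasp_force: 0.0
eef_pos: [0.5681, 0.3316, 0.0245]
width: 0.116
grasp_force: 0.0
```

```bash
python3 - <<'E'
from h import *
g=snap('wrist','w5');s=read_state();print(s['eef_pos'],s['orientation'],s['width'],s['grasp_force'],proj(g,s['eef_pos']),g['eye'],g['rotation'])
t=snap('top','t5'); c=snap('scene','s5'); print(proj(c,s['eef_pos']),proj(t,s['eef_pos']))
a=cv2.resize(c['color'][180:300,290:440],(800,640)[:2] and (750,600),interpolation=2); cv2.imwrite('pics/s5c.png',a[:,:,::-1])
E
```

```text
[0.56810848 0.3315809  0.02447865] [-3.14158305e+00  1.41786184e-04  6.51781533e-01] 0.11341398456181064 0.0 [281.672537   244.74820788] [0.62564085 0.37523903 0.21013992] [-2.66856773e-01 -6.11419546e-04 -9.20253859e-01]
[363.23077743 270.08751739] [180.79911221 179.66964451]
```

View pics/w5.png

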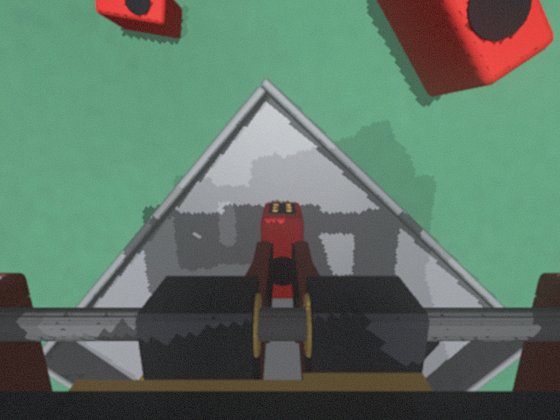

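View pics/s5c.png

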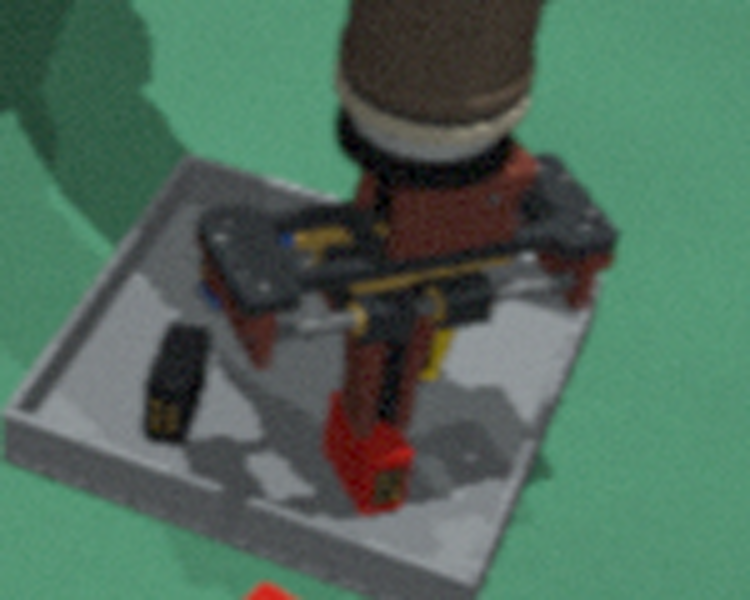

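```bash
python3 - <<'E'
from h import *
s=read_state();print(s['wrist_force'],s['moment'],s['width'],s['grasp_force'])
p=s['eef_pos'];R=Ro.from_euler('xyz',s['orientation']).as_matrix()
for f in('w5','s5'):
    g=load(f);print(f,g['camera_matrix'][0,0])
    for h in(0,10,20,30,40): print(h,[np.round(proj(g,p+R@np.array([dx,dy,-h])/1e3)).tolist() for dx in(-10,0,10) for dy in (-5,5)])
g=load('w3')['color']; cv2.imwrite('pics/w3c.png',cv2.resize(g[150:330,200:370],None,fx=3.3,fy=3.3,interpolation=2)[:,:,::-1])
E
```

```text
[ 0.03236782 -0.41228955 -0.42156535] [ 0.02296424 -0.02631168  0.06902291] 0.10954978055641296 0.0
w5 314.35959239643705
0 [[274.0, 259.0], [290.0, 259.0], [274.0, 245.0], [290.0, 245.0], [274.0, 230.0], [290.0, 230.0]]
10 [[273.0, 266.0], [290.0, 266.0], [273.0, 251.0], [290.0, 251.0], [273.0, 235.0], [290.0, 235.0]]
20 [[273.0, 274.0], [290.0, 274.0], [273.0, 258.0], [290.0, 258.0], [273.0, 241.0], [291.0, 241.0]]
30 [[273.0, 282.0], [291.0, 282.0], [272.0, 265.0], [291.0, 265.0], [272.0, 248.0], [291.0, 248.0]]
40 [[272.0, 291.0], [291.0, 291.0], [272.0, 273.0], [291.0, 273.0], [272.0, 255.0], [292.0, 255.0]]
s5 404.7677682911197
0 [[363.0, 267.0], [360.0, 268.0], [365.0, 270.0], [361.0, 270.0], [367.0, 273.0], [363.0, 273.0]]
10 [[364.0, 264.0], [360.0, 265.0], [366.0, 267.0], [362.0, 268.0], [367.0, 270.0], [363.0, 270.0]]
20 [[364.0, 261.0], [361.0, 262.0], [366.0, 264.0], [362.0, 265.0], [368.0, 267.0], [364.0, 268.0]]
30 [[365.0, 258.0], [361.0, 259.0], [367.0, 261.0], [363.0, 262.0], [368.0, 264.0], [364.0, 265.0]]
40 [[365.0, 255.0], [362.0, 256.0], [367.0, 258.0], [363.0, 259.0], [369.0, 261.0], [365.0, 262.0]]
```

View pics/w3c.png

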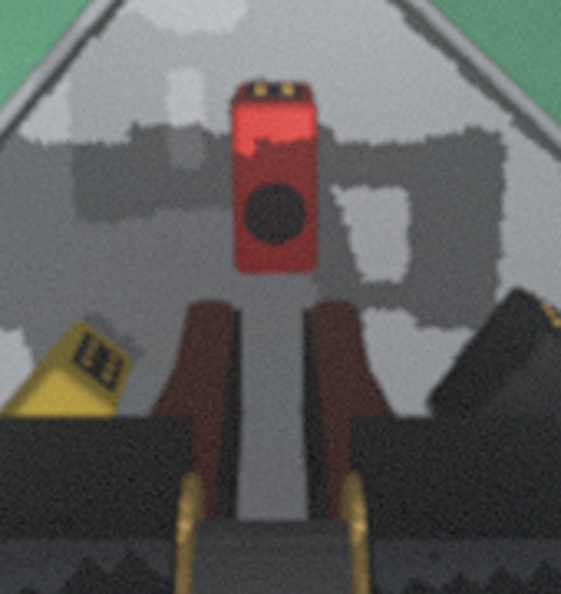

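The fingers closed on air above the block. The picture geometry (gap of about 100 px for 55 mm, tips at row 241) puts the real fingertips about 22 mm above the reported TCP. I'll reopen and go lower in guarded steps.

```bash
G='pos|wrist|width'; python3 -m creep '[[[0,0,0,0],[0,0,0,0],[0,0,0,0],[0,0,0,0],[0,0,0,0]]]' 55|grep -E $G;python3 -m creep '[[[0,0,0,0],[0,0,0,0],[0,0,0,0]]]'|grep -E $G;python3 -m creep '[[[0,0,4,0],[0,0,8,0],[0,0,8,0],[0,0,8,0]]]'|grep -E $G; python3 - <<'E'
from h import *
s=read_state();p=s['eef_pos'];R=Ro.from_euler('xyz',s['orientation']).as_matrix()
g=snap('wrist','w6')
w=s['width']*44
for h in(0,10,20,30): print(h,[np.round(proj(g,p+R@np.array([dx,dy,-h])/1e3)).tolist() for dx in(0,10) for dy in (-w,w)])
cv2.imwrite('pics/w6c.png',cv2.resize(g['color'][150:330,170:400],None,fx=3,fy=3,interpolation=2)[:,:,::-1])
E
```

```text
eef_pos: [0.5682, 0.3316, 0.0245]
wrist_force: [-0.1, -0.2, 1.0]
width: 0.458
eef_pos: [0.5682, 0.3316, 0.0246]
wrist_force: [0.1, 0.8, -0.6]
width: 0.623
eef_pos: [0.5678, 0.3314, 0.016]
wrist_force: [0.2, 0.2, -0.7]
width: 0.625
0 [[238.0, 245.0], [325.0, 245.0], [237.0, 230.0], [326.0, 230.0]]
10 [[236.0, 251.0], [328.0, 251.0], [235.0, 235.0], [328.0, 235.0]]
20 [[233.0, 258.0], [330.0, 257.0], [233.0, 241.0], [331.0, 241.0]]
30 [[231.0, 265.0], [333.0, 265.0], [230.0, 248.0], [334.0, 248.0]]
```

View pics/w6c.png

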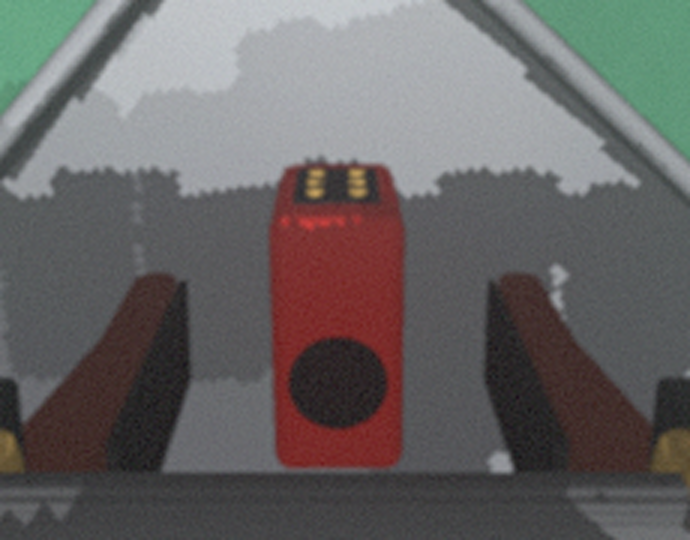

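The fingers straddle the block, which is centred at column ~283. Their tips match a point 22 mm above the reported TCP, so they are now at z ≈ 0.038. I'll go 15 mm lower and grip.

```bash
G='pos|force|width'; python3 -m creep '[[[0,0,5,0],[0,0,10,0],[0,0,14,0],[0,0,14,0]]]'|grep -E $G;for i in 1;do python3 -m creep '[[[0,0,0,0],[0,0,0,0],[0,0,0,0],[0,0,0,0],[0,0,0,0]]]' 10 25|grep -E $G; done; python3 -m creep '[[[0,0,0,0],[0,0,0,0],[0,0,0,0]]]' 10 25|grep -E $G
```

```text
eef_pos: [0.5675, 0.3311, 0.0012]
wrist_force: [-0.0, -0.4, -0.1]
width: 0.628
grasp_force: 0.0
eef_pos: [0.5683, 0.3317, 0.0027]
wrist_force: [0.7, 0.4, 0.4]
width: 0.287
grasp_force: 0.0
eef_pos: [0.5683, 0.3317, 0.0027]
wrist_force: [0.0, -0.5, 0.8]
width: 0.273
grasp_force: 25.0
```

Gripped: width 24 mm, 25 N. Lifting and carrying it towards the nest.

```bash
G='pos|grasp|width'; python3 -m creep '[[[0,0,-8,0],[0,0,-35,0],[0,0,-70,0],[0,0,-105,0],[0,0,-135,0]]]'|grep -E $G; python3 -m creep '[[[-18,30,0,0.1],[-36,60,0,0.2],[-54,90,0,0.3],[-72,120,0,0.4],[-90,150,0,0.5]]]'|grep -E $G; python3 - <<'E'
from h import *
go(.598,-.06,.14,-.2)
E
```

```text
eef_pos: [0.5681, 0.332, 0.1403]
width: 0.272
grasp_force: 25.0
eef_pos: [0.5875, 0.1562, 0.1383]
width: 0.269
grasp_force: 25.0
rows to go:  [-21.304 215.414  -1.724   0.347] yaw now 0.147 t 9.6
```

```bash
G='pos|grasp|width'; python3 -m creep '[[[-4,38,0,0.1],[-8,76,0,0.2],[-12,114,0,0.3],[-16,152,0,0.33],[-20,185,0,0.35]]]'|grep -E $G;  python3 -m creep '[[[0,0,0,0],[0,0,0,0],[0,0,0,0]]]'|grep -E $G; python3 - <<'E'
from h import *
go(.598,-.06,.14,-.2)
snap('top','t7');snap('scene','s7')
g=snap('wrist','w7'); s=read_state();print(proj(g,[.6157,-.0631,.044]),s['eef_pos'])
E
```

```text
eef_pos: [0.5957, -0.0309, 0.1383]
width: 0.267
grasp_force: 25.0
eef_pos: [0.5958, -0.0272, 0.138]
width: 0.274
grasp_force: 25.0
rows to go:  [ 8.6120e+00  3.1741e+01 -2.0440e+00  2.0000e-03] yaw now -0.198 t 10.2667
[318.4338755  178.78134835] [ 0.59581994 -0.02602732  0.13774299]
```

View pics/w7.png

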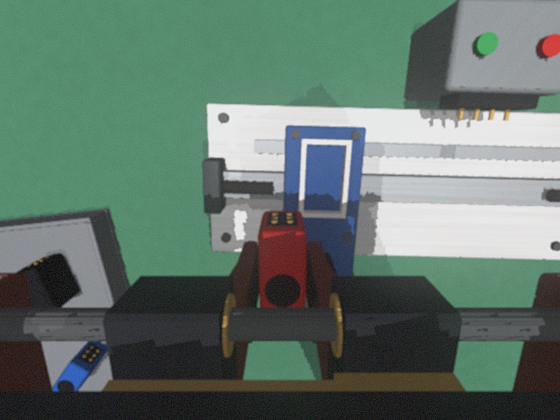

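The held red block is at (283,255). The nest's white ring spans about x 300–353, y 138–216, to its upper right. The handle is hidden behind the fingers, and the test head is at upper right with its pins at (483,115).

```bash
cat > nest.py <<'E'
from h import *
def nest(g,pred):
    hsv=cv2.cvtColor(g['color'],cv2.COLOR_RGB2HSV); w=cv2.inRange(hsv,(0,0,110),(180,70,255))
    n,l,st,ce=cv2.connectedComponentsWithStats(w,connectivity=4)
    u=proj(g,pred)
    for i in range(1,n):
        x,y,ww,hh,a=st[i]
        if a>30 and x<=u[0]<=x+ww and y<=u[1]<=y+hh and ww<120 and hh<140:
            c=cv2.findContours((l==i).astype(np.uint8),0,2)[0]; r=cv2.minAreaRect(max(c,key=cv2.contourArea))
            b=np.array([onz(g,*p,.054)[:2] for p in cv2.boxPoints(r)]); e=np.diff(b,axis=0); L=np.linalg.norm(e,axis=1);k=e[np.argmax(L[:2])]
            print('nest',st[i],b.mean(0).round(4),L[:2].round(4),'yaw',round(float(np.arctan(k[1]/k[0])),3))
E
python3 - <<'E'
from nest import *
for f in('top0','w7','t7','scene0'): print(f); nest(load(f),[.6157,-.0631,.044])
g=load('w7'); hsv=cv2.cvtColor(g['color'],cv2.COLOR_RGB2HSV)
print(hsv[175,294:362].tolist()[::2])
# held block top in wrist
s=np.array([.5958,-.027,.138]); blob(g,(0,130,60),(8,255,255),(250,200,320,310),.182,'red held')
E
```

```text
top0
nest [324 142  23  31 241] [ 0.6155 -0.065 ] [0.0721 0.0453] yaw -0.229
w7
nest [ 298  138   55   81 1479] [ 0.6161 -0.0673] [0.0693 0.0433] yaw -0.227
t7
scene0
[[110, 134, 154], [110, 133, 153], [110, 135, 149], [13, 9, 194], [20, 3, 233], [105, 2, 215], [112, 109, 152], [110, 140, 153], [109, 139, 150], [108, 138, 152], [110, 131, 154], [111, 132, 155], [110, 137, 151], [110, 133, 151], [110, 140, 148], [110, 131, 152], [111, 130, 151], [110, 133, 144], [110, 133, 150], [111, 129, 148], [111, 130, 149], [111, 134, 147], [110, 130, 147], [110, 128, 151], [112, 52, 113], [17, 12, 197], [15, 7, 233], [0, 2, 221], [111, 97, 157], [110, 131, 152], [111, 127, 151], [110, 123, 154], [110, 125, 153], [111, 117, 140]]
red held px [282. 260.] [ 0.604  -0.0275] sides [0.0496 0.0224] yaw -0.217
```

```bash
python3 - <<'E'
from h import *
def loc(g,u,v,z,t,yaw):
    p=onz(g,u,v,z); d=p-t; return np.round(1e3*(d[0]*np.cos(yaw)+d[1]*np.sin(yaw)),1), np.round(1e3*(d[0]*np.sin(yaw)-d[1]*np.cos(yaw)),1)
g=load('w6'); t=np.array([.5678,.3314,.016])
for n,v,z in(('topfront',223,.047),('bottomfront',205,.005),('toprear',305.7,.047)): print('w6',n,loc(g,282.7,v,z,t,.652))
g=load('w7'); c=g['color'][:,283].astype(int)
for r in range(206,312,2): print(r,c[r].tolist(),end=' ')
for r in (223,226,229,306): print('\n w7',r,loc(g,283,r,.182,np.array([.5958,-.026,.138]),-.198))
print('bottomfront 211',loc(g,283,211,.14,np.array([.5958,-.026,.138]),-.198))
for f in('w2','w4'):
    g=load(f); c=g['color'][:,283].astype(int); v=np.flatnonzero((c[:,0]>90)&(c[:,1]<70)); print(f,v[[0,-1]],v)
E
```

```text
w6 topfront (np.float64(24.1), np.float64(0.6))
w6 bottomfront (np.float64(23.1), np.float64(0.7))
w6 toprear (np.float64(-24.0), np.float64(0.6))
206 [85, 89, 95] 208 [78, 82, 92] 210 [79, 70, 78] 212 [69, 45, 48] 214 [42, 41, 43] 216 [47, 47, 48] 218 [52, 48, 48] 220 [45, 39, 46] 222 [47, 44, 47] 224 [50, 44, 49] 226 [84, 46, 48] 228 [97, 43, 42] 230 [109, 44, 48] 232 [148, 47, 49] 234 [136, 49, 45] 236 [104, 49, 48] 238 [105, 43, 45] 240 [103, 37, 36] 242 [104, 39, 41] 244 [108, 50, 46] 246 [105, 40, 40] 248 [107, 40, 41] 250 [103, 43, 35] 252 [106, 35, 41] 254 [102, 32, 32] 256 [108, 47, 46] 258 [108, 41, 40] 260 [105, 36, 35] 262 [104, 40, 37] 264 [103, 35, 40] 266 [105, 37, 36] 268 [109, 45, 42] 270 [104, 34, 35] 272 [109, 42, 42] 274 [69, 25, 24] 276 [25, 20, 20] 278 [41, 33, 40] 280 [42, 29, 31] 282 [34, 31, 27] 284 [42, 38, 36] 286 [34, 29, 31] 288 [32, 27, 26] 290 [35, 28, 34] 292 [25, 17, 15] 294 [37, 38, 35] 296 [26, 30, 27] 298 [35, 28, 33] 300 [36, 29, 30] 302 [34, 31, 30] 304 [26, 29, 24] 306 [37, 26, 34] 308 [46, 47, 46] 310 [52, 53, 48] 
 w7 223 (np.float64(28.2), np.float64(0.3))

 w7 226 (np.float64(26.7), np.float64(0.3))

 w7 229 (np.float64(25.2), np.float64(0.3))

 w7 306 (np.float64(-15.9), np.float64(0.4))
bottomfront 211 (np.float64(22.8), np.float64(0.5))
w2 [195 261] [195 196 197 198 207 208 209 210 211 212 213 214 215 216 217 218 219 220
 221 222 223 224 225 226 227 252 253 254 255 256 257 258 259 260 261]
w4 [180 232] [180 181 197 198 199 200 201 202 203 204 205 225 226 227 228 229 230 231
 232]
```

```bash
G='pos|orient|grasp|width'; python3 -m creep '[[[0,0,0,0]]]'|grep -E $G;python3 - <<'E'
from h import *
go(.616,-.067,.075,-.228)
E
```

```text
eef_pos: [0.5958, -0.0264, 0.1376]
orientation: [-3.141, 0.0, -0.196]
width: 0.274
grasp_force: 25.0
rows to go:  [2.7714e+01 3.5869e+01 6.2621e+01 3.2000e-02] yaw now -0.196 t 10.5
```

```bash
G='pos|orient|grasp|wrist'; python3 -m creep '[[[14,18,0,0.032],[27.7,36,10,0.032],[27.7,36,30,0.032],[27.7,36,45,0.032],[27.7,36,45,0.032]]]'|grep -E $G;python3 -m creep '[[[0,0,0,0],[0,0,0,0],[0,0,0,0]]]'|grep -E $G; python3 - <<'E'
from nest import *
g=snap('wrist','w8'); nest(g,[.616,-.067,.054]); nest(g,[.645,-.073,.054])
go(.616,-.067,.046,-.228)
# nest walls left/right via row profiles
hsv=cv2.cvtColor(g['color'],cv2.COLOR_RGB2HSV)
yaw=read_state()['orientation'][2]; t=read_state()['eef_pos']; x=np.array([np.cos(yaw),np.sin(yaw),0]);y=np.array([np.sin(yaw),-np.cos(yaw),0])
for dx in(20,24,28,32):   # scan across y' at wall-top height
    P=[]
    for dy in np.arange(-30,30,.5):
        p=np.array([t[0],t[1],.054])+x*dx/1e3+y*dy/1e3; u=np.round(proj(g,p)).astype(int); h=hsv[u[1],u[0]]; P.append('w' if h[1]<70 and h[2]>105 else 'b' if 95<h[0]<125 and h[1]>90 else 'r' if h[1]>120 else '.')
    print(dx,''.join(P))
E
```

```text
eef_pos: [0.6138, -0.0682, 0.0894]
orientation: [3.141, 0.005, -0.229]
wrist_force: [-0.6, 0.1, 0.1]
grasp_force: 25.0
eef_pos: [0.6167, -0.0683, 0.0938]
orientation: [-3.141, -0.002, -0.229]
wrist_force: [0.4, 0.4, -1.0]
grasp_force: 25.0
nest [ 251  180   60   62 1099] [ 0.6279 -0.0696] [0.0427 0.0469] yaw -0.207
nest [ 251  180   60   62 1099] [ 0.6279 -0.0696] [0.0427 0.0469] yaw -0.207
rows to go:  [-9.9000e-01 -1.2180e+00  4.7848e+01 -2.0000e-03] yaw now -0.23 t 11.2167
20 bbbbbbbbbbbbbb.wwwwwwwwww..bbbbbbbbbbbbbbb.bbbbbbbbbbbbb.....b...bbbbbbbbb.......bbbbbbbb.wwwwwwwwww..bbbbbbbbbbbbbbbbbb
24 bbbbbbbbbbbbbb.wwwwwwwwwwwbbbbbbbbbbbbbbbbbbbbbbbbbbbbbbbbbbbbbbbbbbbbbbbbbbbbbbbbbbbbbbbbwwwwwwwwww..bbbbbbbbbbbbbbbbbb
28 bbbbbbbbbbbbbbwwwwwwwwwwww.bbb..bbbbb..bbb...b...bbb.bbbbbbbbbbbbbbbbbbbbbbbbbbbbbbbbbbb..wwwwwwwwww..bbbbbbbbbbbbbbbbbb
32 bbbbbbbbbbbbbbwwwwwwwwwwwwwwwwwwwwwwwwwwwwwwwwwwwwwwwwwwwwwwwwwwwwwwwwwwwwwwwwwwwwwwwwwwwwwwwwwwwwww.bbbbbbbbbbbbbbbbbbb
```

```bash
python3 - <<'E'
from h import *
g=load('w8');hsv=cv2.cvtColor(g['color'],cv2.COLOR_RGB2HSV)
yaw=-.229; t=np.array([.6168,-.0683]); x=np.array([np.cos(yaw),np.sin(yaw)]);y=np.array([np.sin(yaw),-np.cos(yaw)])
for dy in(-10,-1,8):
    L=[]
    for dx in np.arange(24,42,.5):
        u=np.round(proj(g,np.r_[t+x*dx/1e3+y*dy/1e3,.054])).astype(int); h=hsv[u[1],u[0]]; L.append('w' if h[1]<70 and h[2]>105 else 'b')
    print(dy,''.join(L))
E
```

```text
-10 bbbbbbbbbwwwwwwwwwwwwbbbbbbbbbbbbbbb
-1 bbbbbbbbbwwwwwwwwwwwwbbbbbbbbbbbbbbb
8 bbbbbbbbbwwwwwwwwwwwwwbbbbbbbbbbbbbb
```

```bash
G='pos|grasp|wrist'; python3 -m creep '[[[-1.2,-1.2,10,0],[-1.2,-1.2,25,0],[-1.2,-1.2,38,0],[-1.2,-1.2,44,0],[-1.2,-1.2,46,0]]]'|grep -E $G;python3 -m creep '[[[0,0,1,0],[0,0,2,0],[0,0,2,0]]]'|grep -E $G;python3 -m creep '[[[0,0,1,0],[0,0,2,0],[0,0,2,0],[0,0,2,0]]]'|grep -E $G
```

```text
eef_pos: [0.6139, -0.0673, 0.0448]
wrist_force: [-0.3, 0.3, -0.4]
grasp_force: 25.0
eef_pos: [0.6153, -0.0674, 0.0449]
wrist_force: [0.2, -0.3, -1.0]
grasp_force: 25.0
eef_pos: [0.615, -0.0675, 0.0427]
wrist_force: [0.2, 0.4, -1.0]
grasp_force: 25.0
```

```bash
G='pos|grasp|wrist'; python3 -m creep '[[[0,0,0.7,0],[0,0,0.7,0],[0,0,0.7,0]]]'|grep -E $G;python3 -m creep '[[[0,0,0.8,0],[0,0,0.8,0],[0,0,0.8,0]]]'|grep -E $G
```

```text
eef_pos: [0.615, -0.0675, 0.0419]
wrist_force: [0.2, -0.2, -0.4]
grasp_force: 25.0
eef_pos: [0.6151, -0.0674, 0.0417]
wrist_force: [-2.0, 0.5, 5.3]
grasp_force: 25.0
```

Contact at the expected depth (5 N at z = 0.0417). Releasing and lifting.

```bash
G='pos|grasp|wrist|width'; python3 -m creep '[[[0,0,0,0],[0,0,0,0],[0,0,0,0],[0,0,0,0],[0,0,0,0]]]' 60|grep -E $G;python3 -m creep '[[[0,0,-5,0],[0,0,-15,0],[0,0,-40,0],[0,0,-70,0],[0,0,-85,0]]]'|grep -E $G;python3 -m creep '[[[-40,0,0,0],[-60,0,0,0],[-60,0,0,0],[-60,0,0,0]]]'|grep -E $G; python3 - <<'E'
from h import *
s=read_state(); print(s['width'])
g=snap('wrist','w9'); t=snap('top','t9'); c=snap('scene','s9')
n=np.array([.615,-.0675]); yaw=-.228; 
R=((0,130,50),(8,255,255))
for f,im,b in(('w',g,None),('t',t,None),('s',c,None)):
    u=proj(im,[*n,.086]).astype(int); print(f,u); q=45 if f=='w' else 22
    try: blob(im,*R,(max(u[0]-q,0),max(u[1]-q,0),u[0]+q,u[1]+q),.086,'red seated')
    except Exception as e: print(e)
h=n-.083*np.array([np.cos(yaw),np.sin(yaw)]); print('handle',h,proj(g,[*h,.089]))
u=proj(t,[*h,.089]).astype(int)
try: blob(t,(5,150,100),(22,255,255),(u[0]-12,u[1]-12,u[0]+12,u[1]+12),.089,'orange top')
except Exception as e: print(e)
u=proj(c,[*h,.089]).astype(int); blob(c,(5,150,100),(22,255,255),(u[0]-14,u[1]-14,u[0]+14,u[1]+14),.089,'orange scene')
go(*h,.035,yaw)
E
```

```text
eef_pos: [0.615, -0.0674, 0.0409]
wrist_force: [0.2, 0.0, 0.7]
width: 0.613
grasp_force: 0.0
eef_pos: [0.6165, -0.0672, 0.1302]
wrist_force: [1.0, 0.2, 0.3]
width: 0.682
grasp_force: 0.0
eef_pos: [0.5566, -0.0537, 0.1275]
wrist_force: [-0.6, -0.4, 0.4]
width: 0.682
grasp_force: 0.0
0.6822010173448761
w [282 144]
red seated px [282. 144.] [ 0.6145 -0.0673] sides [0.022  0.0471] yaw 2.924
t [337 155]
max() iterable argument is empty
s [210 222]
red seated px [211.9 227.1] [ 0.6285 -0.0543] sides [0.0648 0.0562] yaw 2.946
handle [ 0.53414801 -0.04873953] [282.43152029 254.83612612]
orange top px [327.5 188.5] [ 0.5334 -0.042 ] sides [0.0122 0.0024] yaw -0.02
orange scene px [231.3 206.3] [ 0.5349 -0.0481] sides [0.0204 0.014 ] yaw 3.072
rows to go:  [-2.4153e+01  2.1400e-01  9.1531e+01 -3.0000e-03] yaw now -0.231 t 14.0333
```

Housing seated at (0.6145, -0.0673), and the handle is confirmed at (0.534, -0.0485). Descending onto the handle.

```bash
G='pos|orient|grasp|wrist|width'; python3 -m creep '[[[-24,0,0,0],[-24,0,15,0],[-24,0,45,0],[-24,0,70,0],[-24,0,85,0]]]' |grep -E $G;python3 -m creep '[[[0,0,6,0],[0,0,6,0],[0,0,6,0]]]'|grep -E $G; python3 -m creep '[[[0,0,0,0],[0,0,0,0],[0,0,0,0],[0,0,0,0],[0,0,0,0]]]' 10 25|grep -E $G;python3 -m creep '[[[0,0,0,0],[0,0,0,0],[0,0,0,0],[0,0,0,0],[0,0,0,0]]]'|grep -E $G
python3 - <<'E'
from h import *
g=load('top0'); im=cv2.cvtColor(g['color'],cv2.COLOR_RGB2HSV)
n=np.array([.6147,-.0674]); S=np.array([-.226,-.974])
# grey head blob: not green, low sat
m=cv2.inRange(im,(0,0,60),(180,60,150)); k=np.zeros_like(m); k[105:148,365:418]=m[105:148,365:418]
c=max(cv2.findContours(k,0,2)[0],key=cv2.contourArea); b=cv2.boxPoints(cv2.minAreaRect(c)); 
for p in b:
    q=onz(g,*p,.085)[:2]; print(p,q,'slide',(q-n)@S)
E
```

```text
eef_pos: [0.5328, -0.0485, 0.0386]
orientation: [3.141, 0.002, -0.23]
wrist_force: [0.3, -0.4, -1.0]
width: 0.683
grasp_force: 0.0
eef_pos: [0.5339, -0.0482, 0.0352]
orientation: [-3.141, -0.0, -0.23]
wrist_force: [0.6, 0.8, 0.2]
width: 0.68
grasp_force: 0.0
eef_pos: [0.5335, -0.0484, 0.0355]
orientation: [-3.142, -0.001, -0.23]
wrist_force: [-0.8, -0.3, 0.2]
width: 0.346
grasp_force: 0.0
eef_pos: [0.5333, -0.0483, 0.0353]
orientation: [3.141, -0.0, -0.23]
wrist_force: [-1.5, -0.6, 5.1]
width: 0.245
grasp_force: 25.0
[364.29752 144.27803] [ 0.64115251 -0.13464739] slide 0.05952069578746745
[372.00974 108.28779] [ 0.73022478 -0.15577501] slide 0.05996865987151282
[412.09756 116.87804] [ 0.70678448 -0.25321436] slide 0.16017209052971304
[404.38535 152.86829] [ 0.61808573 -0.2317802 ] slide 0.15934113775421943
```

Handle gripped (22 mm, 25 N). The notch should be about 110 mm along. I'll slide 90 mm, then feel in small steps.

```bash
G='pos|wrist'; python3 -m creep '[[[0,6,0,0],[0,16,0,0],[0,28,0,0],[0,38,0,0],[0,45,0,0]]]' |grep -E $G;python3 -m creep '[[[0,10,0,0],[0,22,0,0],[0,33,0,0],[0,40,0,0],[0,43,0,0]]]' |grep -E $G;python3 -m creep '[[[0,0,0,0],[0,0,0,0],[0,0,0,0]]]' |grep -E $G;python3 -m creep '[[[0,1,0,0],[0,2,0,0],[0,2,0,0]]]' |grep -E $G;python3 -m creep '[[[0,1,0,0],[0,2,0,0],[0,2,0,0]]]' |grep -E $G;python3 -m creep '[[[0,1,0,0],[0,2,0,0],[0,2,0,0]]]' |grep -E $G
```

```text
eef_pos: [0.5234, -0.0923, 0.0353]
wrist_force: [1.8, 3.0, 2.0]
eef_pos: [0.5137, -0.1353, 0.0353]
wrist_force: [2.8, 1.0, 1.6]
eef_pos: [0.5138, -0.1345, 0.0352]
wrist_force: [5.0, -2.1, 1.6]
eef_pos: [0.5136, -0.1355, 0.0353]
wrist_force: [4.9, -1.4, 1.0]
eef_pos: [0.5132, -0.1374, 0.0353]
wrist_force: [5.0, -1.1, 1.8]
eef_pos: [0.5128, -0.1394, 0.0353]
wrist_force: [5.0, -1.2, 0.3]
```

```bash
G='pos|wrist'; python3 -m creep '[[[0.5,1,0,0],[0.8,2,0,0],[0.8,2,0,0]]]' |grep -E $G;python3 -m creep '[[[0,1,0,0],[0,2,0,0],[0,2,0,0]]]' |grep -E $G;python3 -m creep '[[[0,1,0,0],[0,2,0,0],[0,2,0,0]]]' |grep -E $G;python3 -m creep '[[[0,1,0,0],[0,2,0,0],[0,2,0,0]]]' |grep -E $G;python3 -m creep '[[[0,1,0,0],[0,2,0,0],[0,2,0,0]]]' |grep -E $G
```

```text
eef_pos: [0.5122, -0.1416, 0.0353]
wrist_force: [2.0, -0.1, 5.9]
eef_pos: [0.5117, -0.1439, 0.0352]
wrist_force: [2.1, -0.1, 5.4]
eef_pos: [0.5113, -0.1458, 0.0353]
wrist_force: [1.8, -0.3, 5.7]
eef_pos: [0.5108, -0.1478, 0.0353]
wrist_force: [2.6, -0.1, 4.9]
eef_pos: [0.5104, -0.1498, 0.0353]
wrist_force: [3.2, -0.3, 4.6]
```

```bash
G='pos|wrist'; python3 -m creep '[[[0,1,0,0],[0,2,0,0],[0,2,0,0]]]' |grep -E $G;python3 -m creep '[[[0,1,0,0],[0,2,0,0],[0,2,0,0]]]' |grep -E $G;python3 -m creep '[[[0,1,0,0],[0,2,0,0],[0,2,0,0]]]' |grep -E $G;python3 -m creep '[[[0,1,0,0],[0,2,0,0],[0,2,0,0]]]' |grep -E $G
```

```text
eef_pos: [0.5099, -0.1517, 0.0353]
wrist_force: [3.3, 0.5, 5.2]
eef_pos: [0.5095, -0.1537, 0.0353]
wrist_force: [2.7, -0.3, 4.7]
eef_pos: [0.509, -0.1559, 0.0353]
wrist_force: [2.7, -0.5, 5.8]
eef_pos: [0.5084, -0.1585, 0.0353]
wrist_force: [3.0, -3.5, 5.7]
```

The tool is now being pulled along the slide (-3.5 N in y): the ball is entering the notch. Continuing in 1–2 mm steps.

```bash
G='pos|wrist'; python3 -m creep '[[[0,1,0,0],[0,2,0,0],[0,2,0,0]]]' |grep -E $G;python3 -m creep '[[[0,1,0,0],[0,1.5,0,0],[0,1.5,0,0]]]' |grep -E $G
```

```text
eef_pos: [0.5077, -0.1616, 0.0353]
wrist_force: [1.5, -5.9, 5.5]
eef_pos: [0.5073, -0.1632, 0.0353]
wrist_force: [0.9, -6.7, 4.7]
```

```bash
G='pos|wrist'; python3 -m creep '[[[0,1,0,0],[0,1,0,0],[0,1,0,0]]]' |grep -E $G;python3 -m creep '[[[0,1,0,0],[0,1,0,0],[0,1,0,0]]]' |grep -E $G
```

```text
eef_pos: [0.5073, -0.1634, 0.0352]
wrist_force: [2.4, -5.3, 4.6]
eef_pos: [0.5073, -0.1636, 0.0353]
wrist_force: [2.4, -2.1, 5.3]
```

The position is now locked at y = -0.1636 while the force falls as I advance, so the ball is seated at the V centre. A small final relief, then verify.

```bash
G='time|pos|wrist|grasp|width'; python3 -m creep '[[[0,0.6,0,0],[0,0.6,0,0],[0,0.6,0,0],[0,0.6,0,0],[0,0.6,0,0]]]' |grep -E $G; python3 - <<'E'
from h import *
s=read_state();e=s['eef_pos'];print(s['wrist_force'],s['grasp_force'],e)
g=snap('wrist','w10');t=snap('top','t10');c=snap('scene','s10'); n=e[:2]+.083*np.array([np.cos(.23),-np.sin(.23)]);print('nest expected',n)
for im,q in((g,60),(c,22)):
    u=proj(im,[*n,.086]).astype(int);print(u)
    blob(im,(0,130,50),(8,255,255),(max(u[0]-q,0),max(u[1]-q,0),u[0]+q,u[1]+q),.086,'red')
u=proj(c,[*e[:2],.089]).astype(int);print(u)
try: blob(c,(5,150,100),(22,255,255),(u[0]-14,u[1]-14,u[0]+14,u[1]+14),.089,'orange')
except Exception as x: print(x)
blob(t,(20,120,60),(35,255,255),(410,230,475,290),.012,'tape')
E
```

```text
time: 21.03
eef_pos: [0.5072, -0.1636, 0.0352]
wrist_force: [2.3, -1.4, 5.2]
width: 0.248
grasp_force: 25.0
[ 2.25578124 -1.37384278  5.24976949] 24.99766319990158 [ 0.50723661 -0.16363497  0.03524451]
nest expected [ 0.58805092 -0.1825571 ]
[282  98]
red px [282.   97.5] [ 0.5874 -0.1824] sides [0.0224 0.0455] yaw 2.934
[179 206]
red px [180.9 211.5] [ 0.6036 -0.1657] sides [0.0634 0.0581] yaw 2.952
[200 191]
orange px [198.5 192.5] [ 0.5127 -0.1664] sides [0.0108 0.0125] yaw 1.028
tape px [458.2 248.8] [ 0.38   -0.3775] sides [0.0081 0.0327] yaw -2.855
```

```bash
python3 -c "
from rig import *
print(close_job())"
```

```text
the job is handed in; nothing more can be done
None
```

I handed the job in at 21 s: the red housing is seated in the nest, and the shuttle, slid about 118 mm, is clicked into the notch with the handle still gripped at 25 N. No verdict came back, and the tape roll was half hidden in the last picture, so I could not re-measure it.

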